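Bank the jiko: tip the firebrick out of the way and push the air door shut

ROBOT

A 6-joint arm with a two-finger parallel gripper is mounted at the origin on the work surface. World frame = base frame: x ahead of the robot, y to its left, z up, the work surface at z = 0. Lengths are in m, angles in rad, forces in N, time in s.
With the tool pointing down it reaches from about 0.325 to 0.75 m from the base axis. Payload 7.6 kg.
Tool frame: the origin (TCP) lies midway between the tips of the shut fingers; the grasp point (between the pads) lies 19 mm behind it; z points along the fingers, y is the direction in which the jaws open and shut (so a half turn about z gives the same grasp; the last joint's range is limited). The gripper opens to 85 mm and grips with 20 to 120 N. Pads are 22 mm wide; open, the fingers measure 114 mm over their backs; the gripper's body (76 mm by 85 mm) begins 54 mm behind the grasp point. The pads swing forward as they close: fully open they stand 13 mm farther back than shut.
Start: joints at [1.229, 0.052, 1.401, -0, 1.689, -0.07], TCP at [0.141, 0.506, 0.231] pointing down, gripper open.
Joint ranges: [-2.9, 2.9], [-0.91, 2.17], [0.12, 2.37], [-1.06, 4.2], [0.26, 2.73], [-2.93, 2.93]. Speed limits (rad/s): [2.57, 2.57, 3.01, 3.14, 3.14, 3.14].

INTERFACE

Orientations are given as a 3x3 rotation matrix whose columns are the frame's x, y, z axes.
In Python, from bench import env, optics gives the robot as it stands.
- The arm moves only by the shell command python3 -m creep 'ROWS' [FORCE]. ROWS is JSON, a list that holds one entry, the list of rows, each a list of 7 numbers: the gripper command: -1 is fully open, 1 is shut, values between are in proportion, then the shift along the tool's x, y, z in mm, then the turn, a rotation vector about the tool's x, y, z in degrees. A call has 1 to 10 rows; each row shifts and turns the pose as measured when the row begins, along the tool's axes as they then stand; what a row does not reach is not made up. A row lasts 1/12 s, in which the tool goes at most 41.7 mm and 7.16 degrees, less where a joint would pass 70% of its speed; a pose out of reach is approached as far as the arm can. A call with a gripper value outside its range is refused whole. The fingers move at their own pace and stop on an object; FORCE is the grip in N (left out, the last holds). Time passes only in rows, so rows that do not move let the fingers close. It gives the time, the measured TCP pose, the force and the opening at its end, in the units of the state.
- env.sense(): the state, without advancing time (a new reading comes with each control period).
- optics.snapshot(name): name is "scene" or "top" or "wrist"; returns a dict with "pixels" (384x512x3 uint8, red, green, blue), "range_z" (384x512 float32, m along the optical axis (not along the pixel's ray), 0 where there is no reading), "fx", "fy", "cx", "cy" (pixels), "k1" (the pictures are not rectified: a ray, as slopes to the right and down, at radius r is drawn at 1 + k1 r^2 times it, then the intrinsics apply), "rvec" (rotation vector, rad) and "tvec" (3), from world to camera coordinates, as OpenCV has them. Camera axes: x right, y down, z forward; pixel columns grow to the right and rows downward; lengths in m; the calibration is good to about 2 mm. A picture is of the moment at which its call begins.
- env.finish_job(): hands the job in, once; it reports no verdict.
The state is a dict: "time": time; "q": joint angles; "qvel": joint speeds; "effort": joint torques, N m; "eef_pos": TCP position; "orientation": TCP orientation; "ft_force": force on the tool from outside, world axes, zero at the start; "ft_torque": the same for the moment, N m; "opening": finger opening in m.
Only numpy, scipy, OpenCV 4.12 (cv2) and the standard library are available. Lean on these libraries where they do the work, as an engineer would, in place of code of your own. Each camera call takes 0.05 s, during which the arm holds its last target.

TASK

A firebrick stands on end in front of the jiko and keeps its air door from closing. Push the brick over, away from the jiko, so that it lies flat on its broad side on the tiles clear of the door, then push the air door fully shut. Only push: do not pick up or carry anything, and leave the bowl, the colander and the saucepan where they are.

Things in the scene. Friction and masses are not known exactly. Their poses are not given: they have to be found in the camera images.
- jiko: squat charcoal stove, does not move: a dark steel ash box 240 x 240 mm and 125 mm high with a round fire bowl on top (170 mm across at its foot, 228 mm at its rim; pan rests reach 222 mm above the tiles). Origin: centre of the underside, on the tiles; z up. Its flat front with the air mouth is the face 120 mm from the origin along its own -x; its own +y runs along that front towards the door's hinge
- brick: terracotta-coloured insulating firebrick, 64 x 114 x 230 mm (its own x, y, z), about 0.6 to 1 kg, loose. It stands on end before the jiko's front, with its own +x face (114 wide, 230 high) turned roughly to the jiko (within 9 degrees) and a gap of about 65 to 100 mm between the two. Origin: centre of the underside at the start. Pushed away from the jiko near its top it tips over about its far bottom edge and comes to lie with its own +x face up
- brick_center (a point): the centre of the brick, 115 mm above its origin along its own z
- air_door (a joint): hinge angle of the jiko's air door, a steel sheet 112 mm wide, 96 mm high and 4 mm thick (16 to 112 mm above the tiles) on an upright hinge; 0 is shut flat against the jiko's front, it starts about 1.55 to 1.85 rad open and stops at 1.95. It stays where it is left (light friction, about 1 N at the handle)
- air_door_hinge (a point): point on the door's hinge axis at mid height, 64 mm above the tiles, fixed to the jiko (axes as the jiko's); in the jiko's frame at x -124, y +56 mm. Shut, the door reaches from here 112 mm along the jiko's -y; opening, its free edge swings out to the jiko's -x side
- air_door_handle (a point): middle of the upright bar of the door's handle (10 mm thick, 60 mm high, 34 to 94 mm above the tiles). It stands 37 mm in front of the door sheet on its outer face, 85 mm from the hinge along the door; its axes turn with the door: -x points out of the outer face, -y from the hinge to the free edge. Pushing the bar along its own +x shuts the door
- bowl: white ceramic bowl, 140 mm across, 65 mm high, loose bystander. Origin: centre of the underside
- colander: orange plastic colander, 216 mm across, 95 mm high, loose bystander. Origin: centre of the underside
- saucepan: stainless steel saucepan, 170 mm across, 85 mm high, loose bystander; a black handle reaches out to 238 mm from its centre along its own x, 88 mm above the tiles. Origin: centre of the underside
Mind the look-alikes: they are no part of the job. What is shaped like the brick but green is not meant.

How it is judged:
By the outcome, as a careful person would: the job done as asked, in the order asked, and still so for the second after the job is handed in, with the robot touching nothing.
It also fails if it takes over 51 s, if anything falls off the work surface, if the arm or the gripper's body presses on something with over 40 N, if the wrist force passes 120 N, or if a joint passes its speed limit or range.

## Working session

There is one attempt and no reset: what is moved stays moved. The work goes in short steps, Python scripts to look and compute and a shell command to move; the robot and the scene stay as the last step left them, time stands still between calls to the robot, and variables do not carry over. Pictures are saved under pics/ and viewed, and the job is handed in when it is done.

```bash
ls; mkdir -p pics
python3 - <<'E'
from bench import env, optics
import cv2
s=env.sense(); print(s)
for n in ("scene","top","wrist"):
    d=optics.snapshot(n); cv2.imwrite(f"pics/{n}0.png",d["pixels"][:,:,::-1]); print(n,d["fx"],d["fy"],d["cx"],d["cy"],d["k1"],d["rvec"],d["tvec"])
E
```

```text
pics
{'time': 0.0, 'q': array([ 1.22868439e+00,  5.27862688e-02,  1.40172834e+00, -5.77377181e-06,
        1.68861407e+00, -7.02977632e-02]), 'qvel': array([-1.14248633e-03,  8.27545352e-04,  5.42449144e-05,  3.53906778e-05,
        2.44448813e-04, -3.85119328e-04]), 'effort': array([-2.69922602e-04, -3.81668258e+01, -3.60191882e+01, -8.60550927e-05,
        6.09462280e-03, -1.96914561e-05]), 'eef_pos': array([0.14082688, 0.50544127, 0.23049704]), 'orientation': array([[-9.63285206e-01,  2.68479703e-01, -5.09899939e-04],
       [ 2.68480168e-01,  9.63284122e-01, -1.44893253e-03],
       [ 1.02169540e-04, -1.53263329e-03, -9.99998820e-01]]), 'ft_force': array([ 0.27185736, -0.66933001, -0.28806754]), 'ft_torque': array([-0.02950924,  0.00675262, -0.00993643]), 'opening': 0.08506513637413961}
scene 478.10630383255227 478.10630383255227 254.0209190270556 192.6384628939752 -0.013172043968791621 [ 0.39032463 -3.03427369  0.49315951] [0.54236873 0.10473038 1.32033283]
top 421.3216578852619 421.3216578852619 257.4818266999378 202.75621463453638 0.022819429780164893 [ 2.16425035 -2.18567968  0.0998755 ] [0.06380271 0.56113356 1.19130833]
wrist 267.1760454563112 267.1760454563112 253.85236935536545 196.99275715392903 -0.011220935723504683 [-2.29098942 -1.73768338 -0.27602082] [-0.52510884 -0.03983255  0.37980512]
```

View pics/scene0.png

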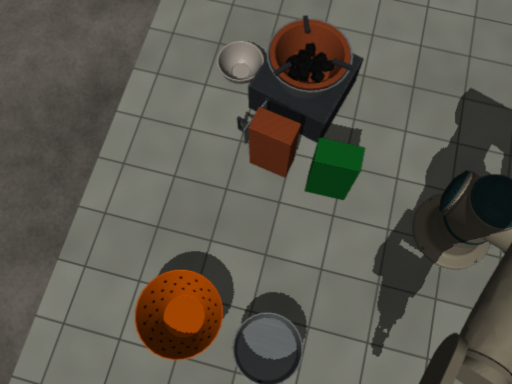

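View pics/top0.png

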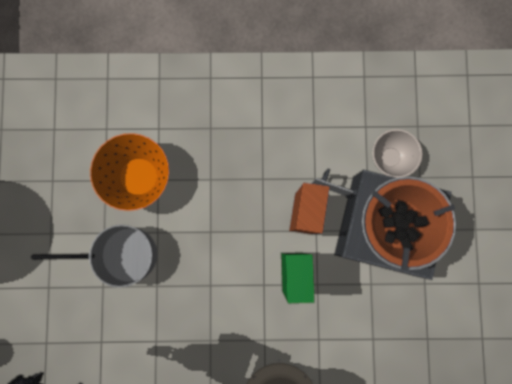

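View pics/wrist0.png

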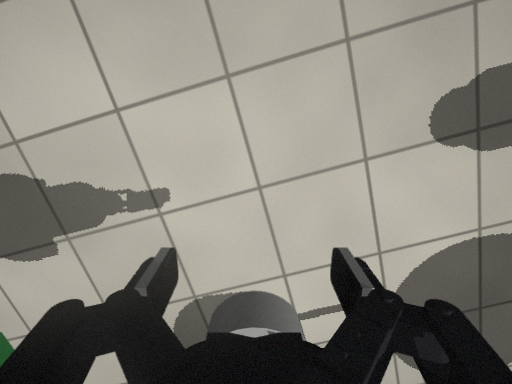

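The top view shows the brick at about (310,209), the green look-alike at (298,278), the jiko with its front facing left, and the open door along (318,182)–(352,192). The colander and saucepan are far to the left and the bowl is at (398,153). Next I'll measure their positions.

```bash
cat > h.py <<'E'
import numpy as np, cv2
from bench import env, optics
def cloud(d):
    h,w=d["range_z"].shape
    u,v=np.meshgrid(np.arange(w),np.arange(h))
    K=np.array([[d["fx"],0,d["cx"]],[0,d["fy"],d["cy"]],[0,0,1.]])
    p=cv2.undistortPoints(np.stack([u,v],-1).reshape(-1,1,2).astype(float),K,np.array([d["k1"],0,0,0,0.])).reshape(h,w,2)
    z=d["range_z"].astype(float)
    c=np.stack([p[...,0]*z,p[...,1]*z,z],-1)
    R=cv2.Rodrigues(np.array(d["rvec"],float))[0]
    X=(c-np.array(d["tvec"]).reshape(3))@R
    X[z==0]=np.nan
    return X
def masks(d):
    hsv=cv2.cvtColor(d["pixels"],cv2.COLOR_RGB2HSV)
    H,S,V=hsv[...,0].astype(int),hsv[...,1],hsv[...,2]
    return dict(terra=((H<11))&(S>120)&(V>50), green=(H>45)&(H<80)&(S>120), orange=(H>=8)&(H<20)&(S>180))
def rect(P):
    r=cv2.minAreaRect((P[:,:2]*1000).astype(np.float32)); return np.round(r[0],1),np.round(r[1],1),round(r[2],1),np.round(cv2.boxPoints(r),0).tolist()
E
cat > m.py <<'E'
from h import *
for n in ("top","scene"):
    d=optics.snapshot(n); X=cloud(d); M=masks(d); print(n)
    tb=X[...,2]
    fl=np.isfinite(tb)&(abs(tb)<.02); print(" floor z med",np.nanmedian(tb[fl]))
    for c in("terra","green"):
        m=cv2.erode(M[c].astype(np.uint8),np.ones((2,2)))>0
        k,L,st,ce=cv2.connectedComponentsWithStats(m.astype(np.uint8))
        for i in range(1,k):
            if st[i,4]<150: continue
            P=X[L==i]; P=P[np.isfinite(P[:,2])]; zt=np.percentile(P[:,2],98)
            T=P[P[:,2]>zt-.012]
            print(c,ce[i].round(),st[i,4],"ztop",zt.round(3),len(T),rect(T))
E
python3 m.py
python3 - <<'E'
from h import *
d=optics.snapshot("top");X=cloud(d)
for a,b,nm in((398,153,"bowl"),(130,172,"col"),(122,255,"pan"),(60,256,"handle"),(256,200,'c'),(350,230,'ash'),(335,185,'door')):
    print(nm,X[b,a].round(3))
z=X[...,2]
# jiko ash box top
for zc,nm in((.125,"box"),(.112,"door?")):
    m=(abs(z-zc)<.008)&(X[...,1]<0.1); m&=~masks(d)["terra"]
    P=X[m]; print(nm,len(P),rect(P) if len(P)>5 else '')
im=np.zeros(z.shape+(3,),np.uint8); im[...]=cv2.applyColorMap((np.clip(np.nan_to_num(z),0,.25)*1000).astype(np.uint8),cv2.COLORMAP_JET)
cv2.imwrite("pics/topz.png",cv2.resize(im[130:330,230:480],None,fx=3,fy=3,interpolation=0))
cv2.imwrite("pics/topc.png",cv2.resize(d["pixels"][130:330,230:480,::-1],None,fx=3,fy=3,interpolation=0))
E
```

```text
top
 floor z med -7.114054630369183e-05
terra [423. 218.] 2827 ztop 0.217 1017 (array([ 503.2, -338.4]), array([206.1, 141.5]), 20.0, [[382.0, -307.0], [431.0, -440.0], [624.0, -370.0], [576.0, -237.0]])
terra [310. 209.] 1420 ztop 0.233 1218 (array([530.1, -72.9]), array([ 64.2, 111. ]), 80.0, [[470.0, -95.0], [579.0, -114.0], [590.0, -51.0], [481.0, -32.0]])
terra [382. 235.] 1072 ztop 0.217 454 (array([ 466.5, -236.2]), array([169.6,  53. ]), 21.2, [[378.0, -242.0], [397.0, -292.0], [555.0, -230.0], [536.0, -181.0]])
green [298. 278.] 1351 ztop 0.233 1237 (array([363.6, -39. ]), array([110.1,  62.8]), 1.5, [[308.0, -9.0], [309.0, -72.0], [419.0, -69.0], [418.0, -6.0]])
scene
 floor z med 0.001017211673028422
terra [310.  42.] 2103 ztop 0.219 722 (array([ 499.6, -337.7]), array([208.3, 145.2]), 19.4, [[377.0, -304.0], [425.0, -441.0], [622.0, -372.0], [574.0, -235.0]])
terra [315.  81.] 459 ztop 0.219 350 (array([ 464.2, -236. ]), array([169.8,  51.8]), 19.9, [[375.0, -240.0], [393.0, -289.0], [553.0, -231.0], [535.0, -183.0]])
terra [272. 141.] 2344 ztop 0.234 1078 (array([527.5, -74.8]), array([ 63.3, 112.4]), 79.7, [[467.0, -96.0], [577.0, -116.0], [588.0, -54.0], [478.0, -34.0]])
green [335. 168.] 2413 ztop 0.234 1129 (array([359.9, -40.4]), array([110.9,  63.5]), 0.0, [[304.0, -9.0], [304.0, -72.0], [415.0, -72.0], [415.0, -9.0]])
bowl [ 0.708 -0.36   0.003]
col [0.659 0.434 0.003]
pan [0.416 0.451 0.008]
handle [0.417 0.588 0.096]
c [ 0.572  0.063 -0.001]
ash [ 0.478 -0.184  0.126]
door [ 0.6   -0.15   0.113]
box 2255 (array([ 485.3, -227. ]), array([309.6, 470. ]), 5.7, [[308.0, -8.0], [354.0, -476.0], [663.0, -446.0], [616.0, 22.0]])
door? 256 (array([ 486.1, -224.9]), array([307.3, 468.7]), 6.2, [[308.0, -8.0], [359.0, -474.0], [664.0, -441.0], [614.0, 25.0]])
```

View pics/topc.png

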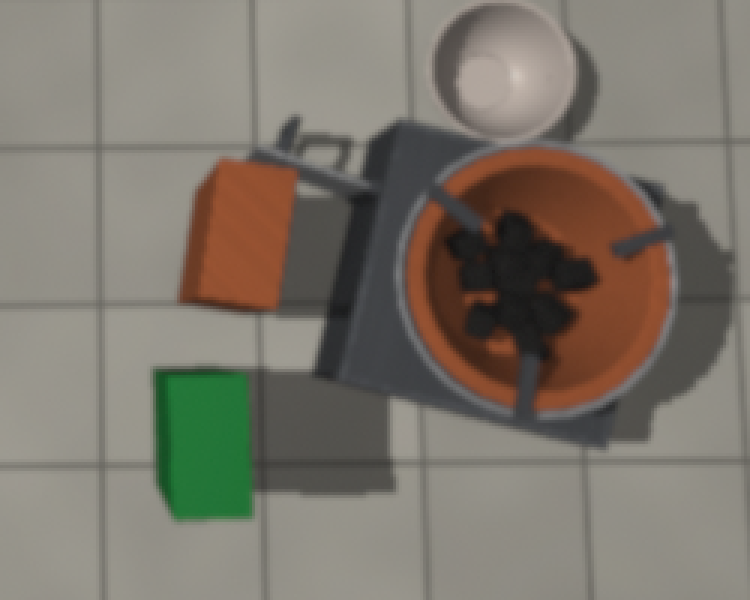

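View pics/topz.png

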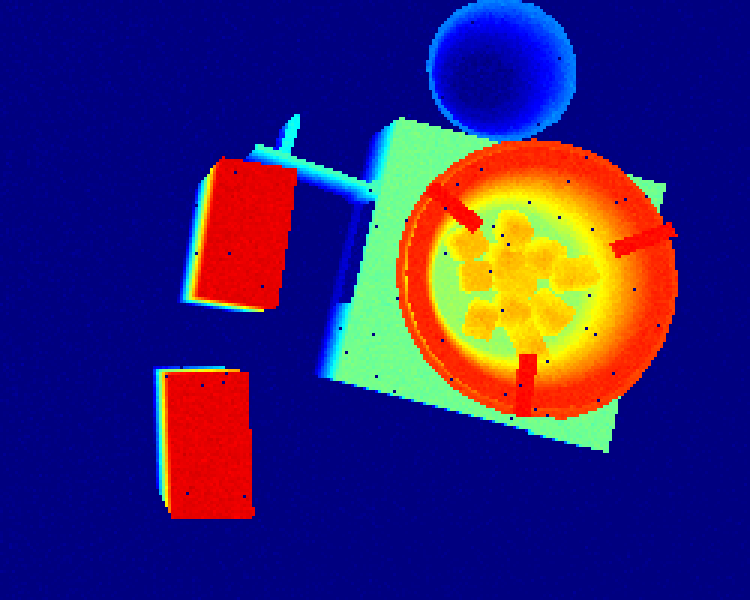

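Run:
```python
from h import *
for n in("top","scene"):
    d=optics.snapshot(n);X=cloud(d);M=masks(d);z=X[...,2]
    box=(abs(z-.126)<.006)&(X[...,1]<-.13)&~M["terra"]
    k,L,st,ce=cv2.connectedComponentsWithStats(box.astype(np.uint8)); i=1+np.argmax(st[1:,4]); m=L==i
    P=X[m][:,:2]*1000
    r=cv2.minAreaRect(P.astype(np.float32)); print(n,st[i,4],"box",[np.round(x,1) for x in (r[0],r[1])],r[2],np.round(cv2.boxPoints(r)).tolist())
    # front edge fit: for each x-bin max y
    xs=np.arange(390,610,10); q=[]
    for x in xs:
        s=P[abs(P[:,0]-x)<5]
        if len(s): q.append((x,s[:,1].max()))
    q=np.array(q); print(q.round().tolist())
    # door + handle
    near=(X[...,0]>.5)&(X[...,0]<.72)&(X[...,1]>-.2)&(X[...,1]<-.02)&~M["terra"]
    D=X[near&(abs(z-.112)<.006)]; H=X[near&(z>.085)&(z<.103)]
    for nm,A in(("door",D),("handle",H)):
        if len(A): print(nm,len(A),(A[np.argsort(A[:,0])][::max(1,len(A)//14)]*1000).round().tolist())
```

```text
top 2082 box [array([ 494.1, -308.6]), array([242.9, 241.9])] 74.86112976074219 [[346.0, -394.0], [579.0, -457.0], [643.0, -223.0], [409.0, -160.0]]
[[390.0, -222.0], [400.0, -190.0], [410.0, -161.0], [420.0, -162.0], [430.0, -166.0], [440.0, -168.0], [450.0, -171.0], [460.0, -176.0], [470.0, -177.0], [480.0, -180.0], [490.0, -182.0], [500.0, -185.0], [510.0, -188.0], [520.0, -191.0], [530.0, -192.0], [540.0, -195.0], [550.0, -198.0], [560.0, -201.0], [570.0, -203.0], [580.0, -205.0], [590.0, -209.0], [600.0, -212.0]]
door 90 [[503.0, -186.0, 110.0], [524.0, -192.0, 107.0], [543.0, -198.0, 111.0], [581.0, -197.0, 106.0], [586.0, -194.0, 110.0], [589.0, -180.0, 111.0], [591.0, -177.0, 112.0], [594.0, -169.0, 112.0], [597.0, -154.0, 109.0], [600.0, -156.0, 111.0], [603.0, -146.0, 109.0], [608.0, -130.0, 111.0], [611.0, -116.0, 113.0], [613.0, -110.0, 114.0], [616.0, -100.0, 113.0]]
handle 97 [[577.0, -199.0, 98.0], [585.0, -189.0, 95.0], [589.0, -177.0, 89.0], [595.0, -163.0, 88.0], [599.0, -148.0, 96.0], [603.0, -136.0, 86.0], [609.0, -122.0, 90.0], [613.0, -110.0, 96.0], [616.0, -129
[... 775 characters left out ...]
0], [515.0, -193.0, 116.0], [524.0, -196.0, 112.0], [576.0, -200.0, 115.0], [580.0, -195.0, 109.0], [581.0, -188.0, 116.0], [584.0, -189.0, 113.0], [601.0, -144.0, 112.0], [604.0, -133.0, 114.0], [606.0, -122.0, 116.0], [609.0, -119.0, 109.0], [610.0, -123.0, 112.0], [612.0, -122.0, 107.0], [614.0, -109.0, 113.0]]
handle 62 [[578.0, -198.0, 95.0], [579.0, -193.0, 98.0], [583.0, -186.0, 102.0], [610.0, -113.0, 93.0], [612.0, -132.0, 99.0], [614.0, -128.0, 101.0], [616.0, -103.0, 86.0], [620.0, -128.0, 97.0], [623.0, -129.0, 94.0], [625.0, -128.0, 101.0], [628.0, -136.0, 101.0], [632.0, -141.0, 97.0], [634.0, -138.0, 101.0], [637.0, -138.0, 99.0], [640.0, -139.0, 102.0], [642.0, -138.0, 98.0]]
```

```bash
python3 -m creep '[[[1,0,0,-33,0,0,7],[1,0,0,-33,0,0,7],[1,0,0,-33,0,0,7],[1,0,0,-33,0,0,7],[1,0,0,0,0,0,7],[1,0,0,0,0,0,7],[1,0,0,0,0,0,7],[1,0,0,0,0,0,7],[1,0,0,0,0,0,7],[1,0,0,0,0,0,7]]]' 40
python3 - <<'E'
from bench import env
import numpy as np
s=env.sense();print(s["time"],s["eef_pos"],np.degrees(np.arctan2(s["orientation"][1,0],s["orientation"][0,0])),s["opening"])
E
```

```text
time: 1.23
eef_pos: [0.1406, 0.5049, 0.3691]
orientation: [[-0.05, 0.999, -0.001], [0.999, 0.05, -0.002], [-0.002, -0.001, -1.0]]
ft_force: [1.3, -0.6, 0.5]
opening: -0.0
1.2333 [0.14062952 0.50492676 0.36909034] 92.84680063057966 -3.907714668783054e-05
```

```bash
python3 -m creep '[[[1,0,0,0,0,0,6.4],[1,0,0,0,0,0,6.4],[1,0,40,0,0,0,0],[1,0,40,0,0,0,0],[1,0,40,0,0,0,0],[1,0,40,0,0,0,0],[1,0,40,0,0,0,0],[1,0,40,0,0,0,0],[1,0,40,0,0,0,0],[1,0,30,0,0,0,0]]]'
cat > st.py <<'E'
from bench import env
import numpy as np,sys
s=env.sense();R=s["orientation"];print(round(s["time"],2),s["eef_pos"].round(4),"yaw",np.degrees(np.arctan2(R[1,0],R[0,0])).round(2),"q6",s["q"][5].round(2),"F",s["ft_force"].round(1))
if len(sys.argv)>3:
    t=np.array([float(a) for a in sys.argv[1:4]]); print("tool delta mm",(R.T@(t-s["eef_pos"])*1000).round(1))
E
python3 st.py .518 -.136 .369
```

```text
time: 2.07
eef_pos: [0.451, 0.4457, 0.3696]
orientation: [[0.181, 0.983, -0.001], [0.983, -0.181, 0.001], [0.001, -0.001, -1.0]]
ft_force: [-0.2, 0.3, 0.5]
opening: -0.0003
2.07 [0.451  0.4457 0.3696] yaw 79.56 q6 0.9 F [-0.2  0.3  0.5]
tool delta mm [-5.599e+02  1.713e+02 -3.000e-01]
```

```bash
python3 -m creep '[[[1,-39,12,0,0,0,0],[1,-39,12,0,0,0,0],[1,-39,12,0,0,0,0],[1,-39,12,0,0,0,0],[1,-39,12,0,0,0,0],[1,-39,12,0,0,0,0],[1,-39,12,0,0,0,0],[1,-39,12,0,0,0,0],[1,-39,12,0,0,0,0],[1,-39,12,0,0,0,0]]]'
python3 st.py .518 -.136 .369
```

```text
time: 2.9
eef_pos: [0.5061, 0.0361, 0.3528]
orientation: [[0.179, 0.983, -0.024], [0.984, -0.18, -0.014], [-0.018, -0.021, -1.0]]
ft_force: [1.2, 0.9, 0.1]
opening: 0.0
2.9 [0.5061 0.0361 0.3528] yaw 79.66 q6 0.18 F [1.2 0.9 0.1]
tool delta mm [-167.4   42.3  -14.1]
```

```bash
python3 -m creep '[[[1,-34,9,-3,0,0,0],[1,-34,9,-3,0,0,0],[1,-34,9,-3,0,0,0],[1,-34,9,-3,0,0,0],[1,-20,5,0,0,0,0],[1,0,0,0,0,0,0]]]'
python3 st.py .518 -.136 .19
```

```text
time: 3.4
eef_pos: [0.5169, -0.1398, 0.3667]
orientation: [[0.188, 0.982, -0.025], [0.982, -0.188, -0.015], [-0.02, -0.022, -1.0]]
ft_force: [-0.3, -0.3, 0.1]
opening: -0.0002
3.4 [ 0.5169 -0.1398  0.3667] yaw 79.17 q6 -0.14 F [-0.3 -0.3  0.1]
tool delta mm [  7.5   4.2 176.6]
```

```bash
python3 -m creep '[[[1,4,3,0,-1.26,1.15,-0.9],[1,0,0,30,0,0,0],[1,0,0,30,0,0,0],[1,0,0,30,0,0,0],[1,0,0,0,0,0,0]]]'
python3 st.py .518 -.136 .19
python3 - <<'E'
from h import *
d=optics.snapshot("scene"); cv2.imwrite("pics/s1.png",cv2.resize(d["pixels"][20:240,200:420,::-1],None,fx=2.5,fy=2.5))
d=optics.snapshot("wrist"); cv2.imwrite("pics/w1.png",d["pixels"][...,::-1])
E
```

```text
time: 3.82
eef_pos: [0.5226, -0.133, 0.2754]
orientation: [[0.169, 0.986, 0.012], [0.986, -0.169, 0.005], [0.007, 0.011, -1.0]]
ft_force: [-0.6, 0.4, -1.8]
opening: -0.0006
3.82 [ 0.5226 -0.133   0.2754] yaw 80.28 q6 -0.15 F [-0.6  0.4 -1.8]
tool delta mm [-4.3 -5.  85.3]
```

View pics/s1.png

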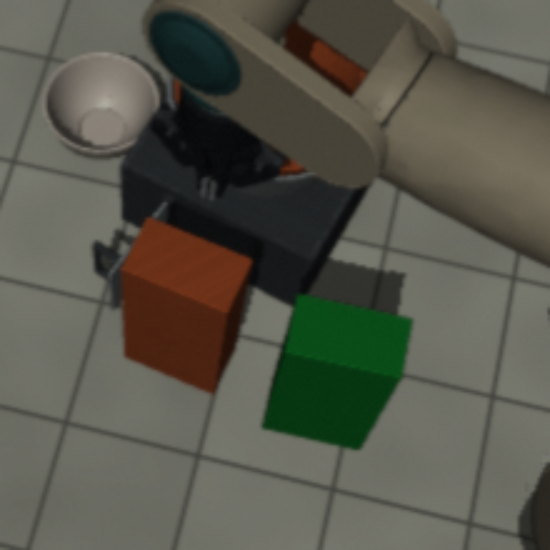

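View pics/w1.png

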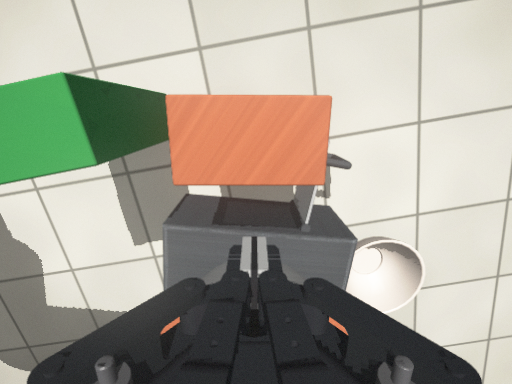

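The wrist view shows the brick's top centred on the finger line (column 250 against 252) and squared to it, with the gap to the jiko clear. I'll descend and then push.

```bash
python3 -m creep '[[[1,-4,0,30,0,0,0],[1,0,-3,30,0,0,0],[1,0,-2,24,0,0,0],[1,0,0,0,0,0,0]]]'
python3 st.py .518 -.136 .19
```

```text
time: 4.25
eef_pos: [0.5258, -0.1356, 0.2096]
orientation: [[0.165, 0.985, 0.043], [0.986, -0.165, -0.004], [0.004, 0.043, -0.999]]
ft_force: [-0.7, -0.7, -0.9]
opening: 0.0002
4.25 [ 0.5258 -0.1356  0.2096] yaw 80.53 q6 -0.16 F [-0.7 -0.7 -0.9]
tool delta mm [-1.8 -8.5 19.3]
```

```bash
python3 -m creep '[[[1,0,0,0,2.5,-0.2,0],[1,0,-4,10,0,0,0],[1,0,0,6,0,0,0],[1,0,0,0,0,0,0]]]'
python3 st.py .521 -.1 .195
```

```text
time: 4.58
eef_pos: [0.5256, -0.1345, 0.2034]
orientation: [[0.162, 0.987, 0.014], [0.987, -0.162, -0.003], [-0.001, 0.014, -1.0]]
ft_force: [0.1, 0.3, 0.5]
opening: -0.0003
4.58 [ 0.5256 -0.1345  0.2034] yaw 80.65 q6 -0.16 F [0.1 0.3 0.5]
tool delta mm [ 33.3 -10.3   8.3]
```

```bash
python3 -m creep '[[[1,4,-5,6,0.8,0,0],[1,6,0,0,0,0,0],[1,6,0,0,0,0,0],[1,6,0,0,0,0,0],[1,6,0,0,0,0,0],[1,6,0,0,0,0,0],[1,6,0,0,0,0,0]]]'
python3 st.py .521 -.1 .195
```

```text
time: 5.17
eef_pos: [0.5285, -0.0913, 0.2014]
orientation: [[0.164, 0.986, 0.007], [0.987, -0.164, -0.004], [-0.002, 0.008, -1.0]]
ft_force: [-0.0, -0.7, 0.1]
opening: -0.0003
5.17 [ 0.5285 -0.0913  0.2014] yaw 80.58 q6 -0.07 F [-0.  -0.7  0.1]
tool delta mm [-9.7 -6.   6.3]
```

Run:
```python
from h import *
d=optics.snapshot("wrist"); cv2.imwrite("pics/w2.png",d["pixels"][...,::-1])
```

```text
(no output)
```

View pics/w2.png

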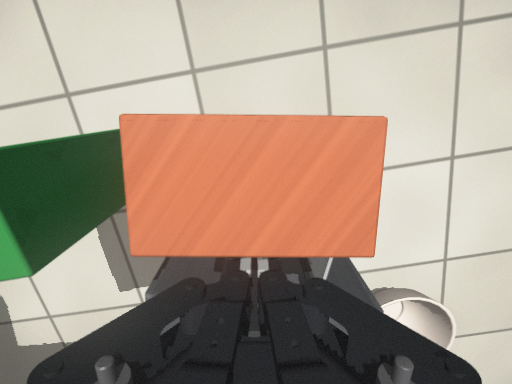

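The fingers are at the brick's back face (row 258), centred at column 253, so I'll keep pushing.

```bash
python3 -m creep '[[[1,7,0,0,0,0,0],[1,7,0,0,0,0,0],[1,7,0,0,0,0,0],[1,7,0,0,0,0,0],[1,7,0,0,0,0,0]]]'
python3 st.py
python3 - <<'E'
from h import *
d=optics.snapshot("scene"); cv2.imwrite("pics/s3.png",cv2.resize(d["pixels"][20:240,200:420,::-1],None,fx=2.5,fy=2.5))
E
```

```text
time: 5.63
eef_pos: [0.5346, -0.0523, 0.2008]
orientation: [[0.163, 0.987, 0.007], [0.987, -0.163, -0.002], [-0.001, 0.007, -1.0]]
ft_force: [0.8, -0.9, -0.9]
opening: -0.0001
5.63 [ 0.5346 -0.0523  0.2008] yaw 80.63 q6 -0.0 F [ 0.8 -0.9 -0.9]
```

View pics/s3.png

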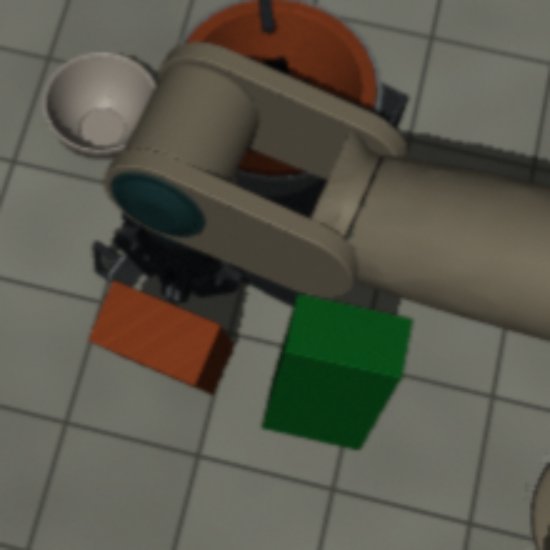

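It's tilting well. A few more rows should take it over.

```bash
python3 -m creep '[[[1,8,0,0,0,0,0],[1,8,0,0,0,0,0],[1,8,0,0,0,0,0],[1,0,0,0,0,0,0],[1,0,0,0,0,0,0]]]'
python3 st.py
python3 - <<'E'
from h import *
d=optics.snapshot("scene"); cv2.imwrite("pics/s4.png",cv2.resize(d["pixels"][20:240,200:420,::-1],None,fx=2.5,fy=2.5))
E
```

```text
time: 6.1
eef_pos: [0.5391, -0.0238, 0.2004]
orientation: [[0.16, 0.987, 0.006], [0.987, -0.16, -0.001], [-0.0, 0.006, -1.0]]
ft_force: [-0.4, -0.4, 0.8]
opening: -0.0001
6.1 [ 0.5391 -0.0238  0.2004] yaw 80.77 q6 0.05 F [-0.4 -0.4  0.8]
```

View pics/s4.png

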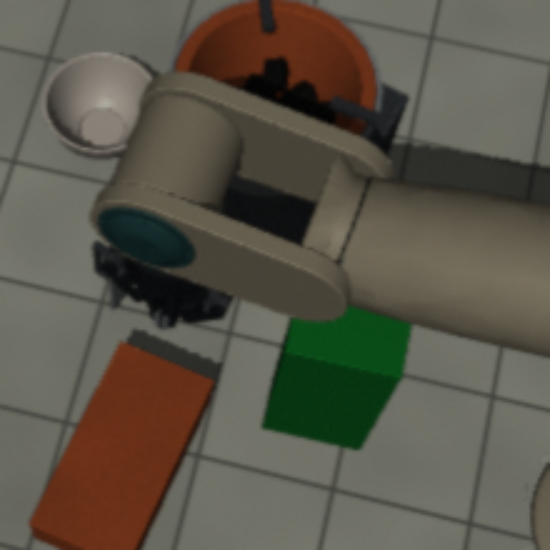

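The brick has fallen flat, away from the jiko. I'll measure where it and the door are now.

```bash
python3 - <<'E'
from h import *
for n in("top","scene"):
    d=optics.snapshot(n);X=cloud(d);M=masks(d);z=X[...,2]
    m=M["terra"]&(X[...,1]>-.07)&(X[...,1]<.3)&(z>.055)&(z<.075)
    print(n,m.sum(),rect(X[m]))
    near=(X[...,0]>.5)&(X[...,0]<.72)&(X[...,1]>-.2)&(X[...,1]<-.02)&~M["terra"]
    H=X[near&(z>.085)&(z<.116)]
    print((H[np.argsort(H[:,0])][::max(1,len(H)//14)]*1000).round().tolist())
E
python3 st.py .685 -.155 .2
```

```text
top 2262 (array([557.3,  79.5]), array([222. , 111.4]), 80.0, [[483.0, -20.0], [593.0, -39.0], [631.0, 179.0], [522.0, 199.0]])
[[503.0, -186.0, 108.0], [521.0, -191.0, 113.0], [535.0, -194.0, 112.0], [545.0, -198.0, 110.0], [576.0, -200.0, 105.0], [579.0, -197.0, 104.0], [582.0, -194.0, 96.0], [583.0, -191.0, 109.0], [586.0, -190.0, 114.0], [586.0, -194.0, 109.0], [588.0, -178.0, 96.0], [589.0, -177.0, 111.0], [591.0, -174.0, 115.0], [641.0, -133.0, 97.0], [646.0, -133.0, 97.0], [650.0, -139.0, 93.0]]
scene 3494 (array([554.5,  73.9]), array([231.2, 115.1]), 79.9, [[478.0, -30.0], [591.0, -50.0], [631.0, 178.0], [518.0, 198.0]])
[[613.0, -103.0, 94.0], [616.0, -103.0, 98.0], [625.0, -138.0, 99.0], [627.0, -133.0, 103.0], [629.0, -130.0, 100.0], [630.0, -135.0, 104.0], [632.0, -130.0, 98.0], [634.0, -137.0, 96.0], [634.0, -141.0, 102.0], [636.0, -135.0, 88.0], [637.0, -139.0, 98.0], [639.0, -135.0, 98.0], [639.0, -135.0, 86.0], [640.0, -141.0, 98.0], [642.0, -136.0, 101.0], [642.0, -136.0, 94.0]]
6.25 [ 0.539  -0.0244  0.2005] yaw 80.72 q6 0.05 F [-0.6  0.2  0.6]
tool delta mm [-105.3  165.1    1.5]
```

```bash
python3 -m creep '[[[1,-17,28,0,0,0,0],[1,-17,28,0,0,0,0],[1,-17,28,0,0,0,0],[1,-17,28,0,0,0,0],[1,-17,28,0,0,0,0],[1,-15,20,0,0,0,0],[1,0,0,0,0,0,0]]]'
python3 st.py .685 -.155 .2
```

```text
time: 6.83
eef_pos: [0.6841, -0.1563, 0.1985]
orientation: [[0.162, 0.987, 0.003], [0.987, -0.162, -0.001], [-0.0, 0.003, -1.0]]
ft_force: [-0.7, 0.5, -0.6]
opening: 0.0
6.83 [ 0.6841 -0.1563  0.1985] yaw 80.67 q6 -0.11 F [-0.7  0.5 -0.6]
tool delta mm [ 1.4  0.7 -1.5]
```

```bash
python3 -m creep '[[[1,0,0,0,0,0,7],[1,0,0,0,0,0,7],[1,0,0,0,0,0,7],[1,0,0,0,0,0,7],[1,0,0,0,0,0,7],[1,0,0,0,0,0,7],[1,0,0,0,0,0,7],[1,0,0,0,0,0,7],[1,0,0,0,0,0,7],[1,0,0,0,0,0,7]]]'
python3 st.py .685 -.155 .2
```

```text
time: 7.67
eef_pos: [0.6816, -0.1604, 0.1953]
orientation: [[0.988, 0.156, -0.002], [0.156, -0.988, 0.001], [-0.002, -0.001, -1.0]]
ft_force: [0.2, -1.4, -0.3]
opening: -0.0003
7.67 [ 0.6816 -0.1604  0.1953] yaw 8.99 q6 1.13 F [ 0.2 -1.4 -0.3]
tool delta mm [ 4.2 -4.8 -4.7]
```

```bash
python3 -m creep '[[[1,0,0,0,0,0,7],[1,0,0,0,0,0,7],[1,0,0,0,0,0,7],[1,0,0,0,0,0,7],[1,0,0,0,0,0,0]]]'
python3 st.py .678 -.149 .065
python3 - <<'E'
from h import *
d=optics.snapshot("wrist"); cv2.imwrite("pics/w5.png",d["pixels"][...,::-1])
E
```

```text
time: 8.08
eef_pos: [0.6799, -0.1607, 0.1958]
orientation: [[0.94, -0.341, -0.003], [-0.341, -0.94, 0.001], [-0.003, 0.0, -1.0]]
ft_force: [-0.5, -0.0, 0.6]
opening: -0.0001
8.08 [ 0.6799 -0.1607  0.1958] yaw -19.93 q6 1.63 F [-0.5 -0.   0.6]
tool delta mm [ -5.4 -10.3 130.8]
```

View pics/w5.png

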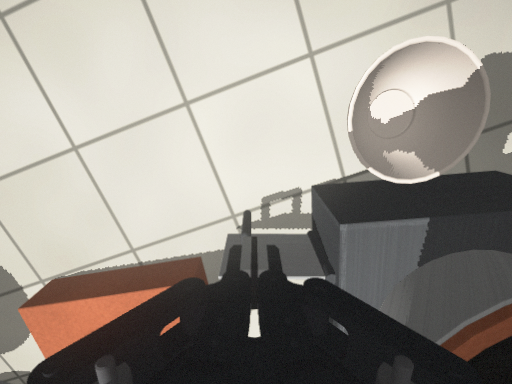

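The wrist view shows the handle bar edge-on at (247,222), about 10 mm to the left of the finger line, with the sheet behind it. I'll shift along y and go down outside the bar.

```bash
python3 -m creep '[[[1,0,-10,20,0,0,0],[1,0,0,25,0,0,0],[1,0,0,25,0,0,0],[1,0,0,25,0,0,0],[1,0,0,25,0,0,0],[1,0,0,10,0,0,0],[1,0,0,0,0,0,0]]]'
python3 st.py .678 -.149 .065
```

```text
time: 8.72
eef_pos: [0.6837, -0.1515, 0.0649]
orientation: [[0.951, -0.308, 0.004], [-0.308, -0.951, -0.001], [0.004, -0.0, -1.0]]
ft_force: [-0.4, -0.3, -0.4]
opening: 0.0001
8.72 [ 0.6837 -0.1515  0.0649] yaw -17.96 q6 1.61 F [-0.4 -0.3 -0.4]
tool delta mm [-6.2 -0.6 -0.1]
```

```bash
cat > p.py <<'E'
from bench import env
import numpy as np
s=env.sense();R=s["orientation"];p=s["eef_pos"]*1000
h=np.array([579,-204]); r=p[:2]-h
yaw=np.arctan2(R[1,0],R[0,0]); w=np.array([np.cos(yaw),np.sin(yaw)]);u=np.array([-w[1],w[0]])
print(round(s["time"],2),p.round(1),"yaw",np.degrees(yaw).round(1),"(shut=75) along u (85):",(r@u).round(1),"along w (53):",(r@w).round(1),"F",s["ft_force"].round(1),"T",s["ft_torque"].round(2))
print("tilt corr deg",np.degrees(np.cross([0,0,1],R.T@[0,0,-1])).round(1))
E
python3 -m creep '[[[1,-9,0,0,0,0,2],[1,-9,0,0,0,0,0],[1,-9,0,0,0,0,0],[1,-7.4,-4.6,0,0,0,-5],[1,-7.4,-4.6,0,0,0,-5],[1,-7.4,-4.6,0,0,0,-5]]]'; python3 p.py
```

```text
time: 9.22
eef_pos: [0.6419, -0.1252, 0.0727]
orientation: [[0.997, -0.069, 0.014], [-0.069, -0.998, -0.004], [0.014, 0.003, -1.0]]
ft_force: [0.4, -0.7, 0.0]
opening: 0.0001
9.22 [ 641.9 -125.2   72.7] yaw -4.0 (shut=75) along u (85): 83.0 along w (53): 57.2 F [ 0.4 -0.7  0. ] T [-0.05 -0.07  0.02]
tilt corr deg [ 0.2 -0.8  0. ]
```

```bash
python3 -m creep '[[[1,-9,-4.6,5,0,-0.8,-5],[1,-8,-4.6,4,0,0,-5],[1,-8,-4.6,1,0,0,-5],[1,-8,-4.6,1,0,0,-5],[1,-8,-4.6,1,0,0,-5]]]'; python3 p.py
```

```text
time: 9.63
eef_pos: [0.6028, -0.1066, 0.072]
orientation: [[0.921, 0.39, 0.017], [0.39, -0.921, -0.007], [0.013, 0.013, -1.0]]
ft_force: [0.9, 0.3, -1.1]
opening: -0.0
9.63 [ 602.8 -106.6   72. ] yaw 23.0 (shut=75) along u (85): 80.4 along w (53): 60.0 F [ 0.9  0.3 -1.1] T [ 0.08 -0.17 -0.  ]
tilt corr deg [ 0.7 -0.8  0. ]
```

Run:
```python
from h import *
d=optics.snapshot("wrist"); cv2.imwrite("pics/w6.png",d["pixels"][...,::-1])
```

```text
(no output)
```

View pics/w6.png

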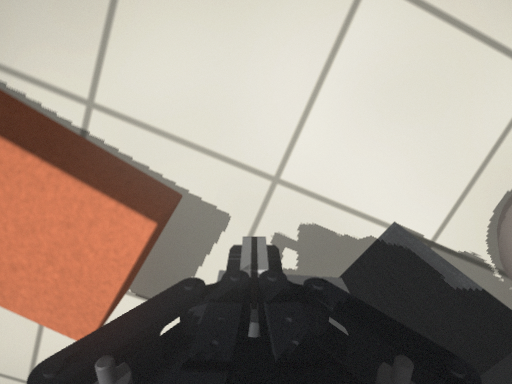

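```bash
python3 -m creep '[[[1,-9,-4.6,4,0.7,-0.8,-5],[1,-8,-4,3,0,0,-5],[1,-8,-4,1,0,0,-5],[1,-8,-4,1,0,0,-5],[1,-8,-4,1,0,0,-5]]]'; python3 p.py
python3 - <<'E'
from h import *
d=optics.snapshot("scene"); cv2.imwrite("pics/s7.png",cv2.resize(d["pixels"][20:240,200:420,::-1],None,fx=2.5,fy=2.5))
E
```

```text
time: 10.1
eef_pos: [0.561, -0.1109, 0.0713]
orientation: [[0.652, 0.758, 0.013], [0.758, -0.652, -0.002], [0.007, 0.011, -1.0]]
ft_force: [0.6, 2.0, -0.2]
opening: -0.0
10.1 [ 561.  -110.9   71.3] yaw 49.3 (shut=75) along u (85): 74.4 along w (53): 58.8 F [ 0.6  2.  -0.2] T [ 0.34 -0.04 -0.04]
tilt corr deg [ 0.6 -0.4  0. ]
```

View pics/s7.png

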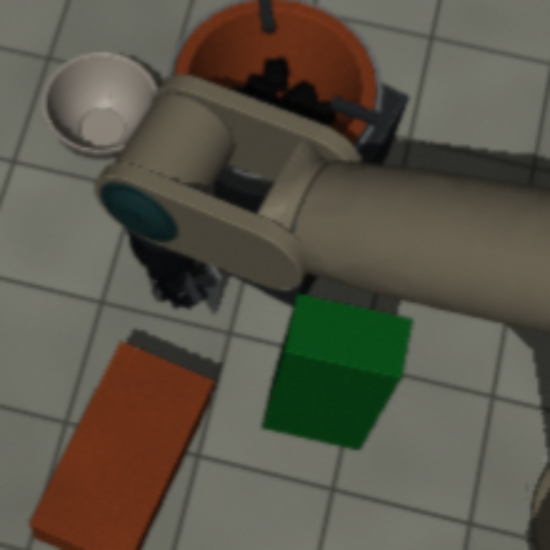

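```bash
python3 -m creep '[[[1,-8,-7,4,0.6,-0.4,-5],[1,-8,-7,3,0,0,-5],[1,-8,-6,1,0,0,-5],[1,-8,-6,1,0,0,-5],[1,-8,-6,1,0,0,-5]]]'; python3 p.py
```

```text
time: 10.57
eef_pos: [0.5173, -0.1306, 0.0688]
orientation: [[0.261, 0.965, 0.012], [0.965, -0.261, -0.004], [-0.001, 0.013, -1.0]]
ft_force: [0.0, 0.8, -0.4]
opening: 0.0002
10.57 [ 517.3 -130.6   68.8] yaw 74.8 (shut=75) along u (85): 78.7 along w (53): 54.7 F [ 0.   0.8 -0.4] T [ 0.06 -0.08 -0.02]
tilt corr deg [ 0.7  0.  -0. ]
```

Nearly shut. I'll press the last few millimetres gently while watching the force.

```bash
python3 -m creep '[[[1,-3,-3,1,0.7,0,0],[1,-3,0,0,0,0,0]]]'; python3 p.py; python3 -m creep '[[[1,-3,0,0,0,0,0],[1,-3,0,0,0,0,0]]]'; python3 p.py
```

```text
time: 10.73
eef_pos: [0.514, -0.1334, 0.0692]
orientation: [[0.265, 0.964, 0.004], [0.964, -0.265, 0.006], [0.007, 0.002, -1.0]]
ft_force: [8.7, 23.5, -7.9]
opening: 0.0
10.73 [ 514.  -133.4   69.2] yaw 74.6 (shut=75) along u (85): 81.4 along w (53): 50.8 F [ 8.7 23.5 -7.9] T [ 3.84 -1.32 -0.03]
tilt corr deg [ 0.1 -0.4  0. ]
time: 10.9
eef_pos: [0.5142, -0.133, 0.0692]
orientation: [[0.272, 0.962, 0.005], [0.962, -0.272, 0.019], [0.02, -0.0, -1.0]]
ft_force: [2.5, 13.1, -1.6]
opening: -0.0
10.9 [ 514.2 -133.    69.2] yaw 74.2 (shut=75) along u (85): 81.7 along w (53): 50.7 F [ 2.5 13.1 -1.6] T [ 1.97 -0.34 -0.06]
tilt corr deg [-0.  -1.1  0. ]
```

The force shows it's at the stop. I'll back off straight out, lift, and check.

```bash
python3 -m creep '[[[1,6,0,0,0,0,0],[1,10,0,0,0,0,0],[1,10,0,0,0,0,0],[1,0,0,-30,0,0,0],[1,0,0,-40,0,0,0],[1,0,0,-40,0,0,0],[1,0,0,-40,0,0,0],[1,0,0,-40,0,0,0],[1,0,0,0,0,0,0]]]'; python3 -m creep '[[[1,30,20,0,0,0,0],[1,40,-10,0,0,0,0],[1,40,-20,0,0,0,0],[1,40,-20,0,0,0,0],[1,40,-20,0,0,0,0],[1,40,-20,0,0,0,0],[1,40,-20,0,0,0,0],[1,0,0,0,0,0,0],[1,0,0,0,0,0,0]]]'
python3 - <<'E'
from h import *
for n in("top","scene"):
    d=optics.snapshot(n);X=cloud(d);M=masks(d);z=X[...,2]
    m=M["terra"]&(X[...,1]>-.07)&(X[...,1]<.3)&(z>.03)&(z<.09)
    print(n,m.sum(),"z",np.median(z[m]).round(3),rect(X[m]))
    near=(X[...,0]>.38)&(X[...,0]<.70)&(X[...,1]>-.21)&(X[...,1]<-.07)&~M["terra"]
    H=X[near&(z>.08)&(z<.116)]
    print(len(H),(H[np.argsort(H[:,0])][::max(1,len(H)//16)]*1000).round().tolist())
    cv2.imwrite(f"pics/{n}8.png",d["pixels"][...,::-1])
    if n=="top":
        cv2.imwrite("pics/t8c.png",cv2.resize(d["pixels"][130:330,230:480,::-1],None,fx=3,fy=3))
E
```

```text
time: 11.65
eef_pos: [0.5234, -0.1053, 0.2699]
orientation: [[0.293, 0.956, 0.001], [0.956, -0.293, 0.018], [0.017, -0.004, -1.0]]
ft_force: [0.7, -0.4, 0.8]
opening: 0.0002
time: 12.4
eef_pos: [0.5238, 0.1745, 0.2784]
orientation: [[0.313, 0.95, 0.011], [0.95, -0.313, 0.013], [0.016, 0.007, -1.0]]
ft_force: [-0.1, -0.7, 0.4]
opening: 0.0001
top 2386 z 0.064 (array([553.4,  57.5]), array([187.9, 111.1]), 80.0, [[482.0, -25.0], [592.0, -45.0], [624.0, 140.0], [515.0, 160.0]])
318 [[398.0, -206.0, 90.0], [425.0, -165.0, 94.0], [444.0, -170.0, 87.0], [463.0, -175.0, 103.0], [477.0, -174.0, 88.0], [489.0, -179.0, 116.0], [498.0, -171.0, 92.0], [503.0, -167.0, 99.0], [506.0, -153.0, 100.0], [509.0, -162.0, 95.0], [513.0, -186.0, 110.0], [527.0, -189.0, 111.0], [537.0, -192.0, 113.0], [548.0, -195.0, 109.0], [561.0, -196.0, 85.0], [573.0, -202.0, 109.0], [580.0, -207.0, 110.0]]
scene 1277 z 0.064 (array([555.3,  75.3]), array([228.5, 114.1]), 80.4, [[480.0, -28.0], [593.0, -47.0], [631.0, 179.0], [518.0, 197.0]])
493 [[396.0, -210.0, 107.0], [414.0, -168.0, 99.0], [429.0, -171.0, 99.0], [444.0, -174.0, 96.0], [457.0, -179.0, 111.0], [470.0, -182.0, 92.0], [481.0, -178.0, 96.0], [492.0, -181.0, 83.0], [499.0, -155.0, 100.0], [504.0, -154.0, 100.0], [513.0, -188.0, 102.0], [523.0, -195.0, 108.0], [533.0, -201.0, 115.0], [544.0, -200.0, 113.0], [555.0, -200.0, 84.0], [564.0, -203.0, 86.0], [575.0, -201.0, 91.0]]
```

View pics/t8c.png

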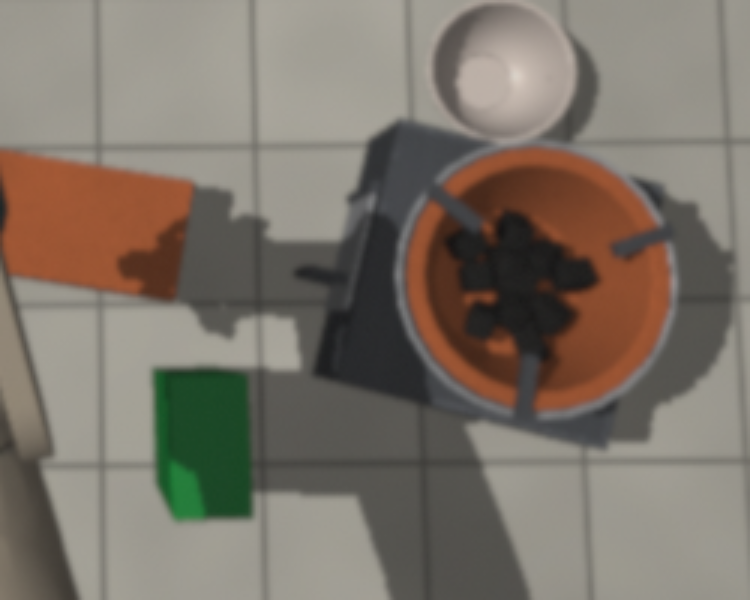

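View pics/scene8.png

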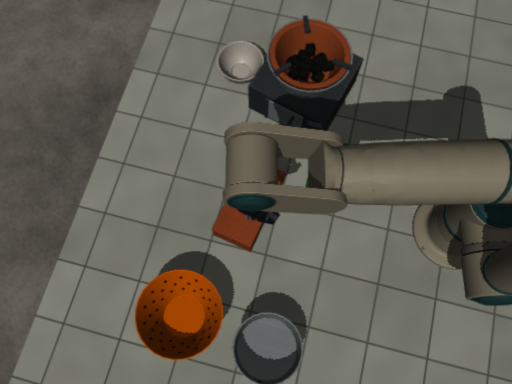

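Run:
```python
from h import *
d=optics.snapshot("top");X=cloud(d);z=X[...,2]*1000;x=X[...,0]*1000;y=X[...,1]*1000
f=np.array([.26,.966]);t=np.array([.966,-.26])
a=(x-493)*f[0]+(y+309)*f[1]; b=(x-493)*t[0]+(y+309)*t[1]
for b0 in range(-70,75,10):
    m=(abs(b-b0)<5)&(z>100)&(z<120)&(a>100)&(a<180); print(b0,m.sum(),np.nanmax(a[m]).round(1) if m.any() else None)
m=(z>85)&(z<104)&(a>135)&(a<200)&(abs(b)<80); print("handle a,b",m.sum(),np.median(a[m]).round(1),a[m].max().round(1),np.median(b[m]).round(1))
```

```text
-70 6 121.6
-60 6 121.5
-50 14 128.0
-40 13 128.0
-30 19 165.3
-20 13 127.2
-10 12 127.7
0 14 127.4
10 11 128.2
20 11 127.2
30 12 127.7
40 11 127.5
50 16 130.1
60 16 130.8
70 4 121.4
handle a,b 48 150.3 166.5 -27.8
```

```bash
python3 -c "
from bench import env
print(env.finish_job()); s=env.sense(); print(s['time'],s['ft_force'])"
```

```text
the job is handed in; nothing more can be done
None
the job is handed in; nothing more can be done
```

The brick is pushed over and lying flat, the air door is shut, and I handed the job in after about 12.5 s of the 51 s allowed. No verdict was reported, and my reading of the state after hand-in returned nothing.

- **Brick:** I pushed it near its top with the shut fingers, and it fell directly away from the jiko. Both cameras put its top face at 64 mm, the lying height. Its nearest corner is about 154 mm from the hinge, and the door reaches 112 mm.
- **Door:** I swung it by the handle until it met its stop, where the wrist force reached about 26 N. After I backed off, the sheet stood 127–128 mm from the jiko's centre across most of its width, so it is parallel to the front.
- **Exceptions in the door check:** One reading caught the handle. Two readings at the hinge end were about 3 mm higher, which I put down to the hinge without checking.
- **Other things:** In the last pictures the bowl, colander, saucepan and green block look where they started. I checked that by eye and did not re-measure them.
- **Camera agreement:** The two cameras differed by about 3 mm at the start. In the final top view the arm hid part of the brick, so that view showed it short (188 mm); the scene view gave 228 mm.

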